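# Turn the finial over on the angled block and set it in the lining cradle

## Task

Pick up the standing finial, park it on the slope of the 45-degree block with its brass foot down against the green lip and let go, then take it again by its white shank. Lay it level across the two forks of the cradle with its brass foot just outside the blue fork, nudge it along until the foot is snug against the blue fork, and leave it there. Do not let the finial drop onto the bench, and leave the other things where they are.

Things in the scene. Friction and masses are not known exactly. Their poses are not given: they have to be found in the camera images.
- finial: Workpiece standing upright at first, 0.25 kg (varies), origin under the middle of its foot. Along its own z: brass foot plate 40 x 40 mm, z 0 to 8; white shank 20 x 20 mm, z 8 to 118, sides parallel to the foot's (its x, y axes); round red knob 40 mm across, z 118 to 140. On a flat face it rests on foot edge and knob: axis 20 mm and shank 10 mm off the face. Swaps places with jar and cup.
- finial_mid (a point): Middle of the finial's white shank, on its axis, 63 mm above the underside of the foot.
- finial_heel (a point): Point on the finial's axis in the face of the foot plate that looks towards the knob, 8 mm above the foot's underside. This face comes up against the blue fork.
- finial_knob (a point): Centre of the red knob, 129 mm above the underside of the foot.
- block: Angled plywood block, fixed; base 110 (x) x 130 mm (y), 113 mm high, origin on the bench under its middle. Plane 45-degree slope, 80 mm wide (x), 132 mm long; downhill is (0, 0.707, -0.707), its outward normal (0, 0.707, 0.707) in the block's frame. At the bottom a green lip, square to the slope, stands 18 mm out of it; slope and lip meet at y = 45, z = 18 mm.
- block_seat (a point): Point 20 mm out from the bottom of the slope along its normal, in the face of the green lip, mid-width: where the finial's origin comes when the finial is parked (its axis then runs uphill from here).
- cradle: Fixed cradle, origin on the bench under its middle: base 90 (x) x 150 (y) x 12 mm, two forks 10 mm thick in y, centred at y = +38 mm (blue, the stop) and -38 mm (grey). Notches open upwards: floor at 60 mm height, 26 mm wide in x, flaring above 72 mm; fork tops at 89 mm. The shank lies in both along y, axis at 70 mm, foot beyond the blue fork, knob beyond the grey; it then slides along y easily.
- cradle_stop (a point): Point in the outer (+y) face of the blue fork, mid-width, at 70 mm height: where point finial_heel comes when the finial is fully home.
- jar: Bystander: white paint jar with red cap, 54 mm diameter, 68 mm high, origin under its middle.
- cup: Bystander: clear cup with red paint and a stirring stick that reaches 105 mm high; 62 mm diameter, 75 mm high, origin under its middle.
- bangle: Bystander: brass bangle lying flat, 72 mm diameter, 12 mm high.
- bottle: Bystander: white bottle with red cap, 66 mm diameter, 135 mm high.
- tin: Bystander: flat steel tin, 76 mm diameter, 32 mm high.
- sponge: Bystander: yellow pad, 85 x 55 x 26 mm.
- brush: Bystander: brush lying on the bench.

How it is judged (in metres and radians):
On the way, in this order (a step that is already met when the one before it is completed fails the run):
1. the finial rests on the slope of the angled block, foot against the green lip, let go (distance between finial and block_seat below 0.022 m and angle between finial's own z axis and vertical between 0.66 and 0.91 rad and contact force between the fingers and finial below 0.05 N and linear speed of finial below 0.02 m/s), for 0.3 s.
2. the finial is held by its shank, off the block (distance between the grasp point and finial_mid below 0.056 m and contact force between the fingers and finial above 1 N and contact force between finial and block below 0.05 N), for 0.2 s.
At the end, for the whole second after the job is handed in: The finial lies at rest in both notches of the cradle, level within 0.05 rad and along the cradle within 0.1 rad, knob beyond the grey fork, the inner face of its foot against (2.5 mm at most from) the blue fork's outer face (6 mm sideways, 4 mm in height) (y of finial_heel in the frame of cradle_stop between -0.003 and 0.0025 m and x of finial_heel in the frame of cradle_stop between -0.006 and 0.006 m and z of finial_heel in the frame of cradle_stop between -0.004 and 0.004 m and y of finial_knob in the frame of cradle below -0.06 m and angle between the z axis of finial and the y axis of cradle, either way round below 0.1 rad and angle between finial's own z axis and vertical between 1.52 and 1.62 rad and linear speed of finial below 0.01 m/s); the robot touches nothing.
It fails at once if the finial drops onto or lies on the bench (height (world z) of finial_mid below 0.04 m).
It fails at once if one of the other things is moved by more than 30 mm (distance of any of jar, cup, bangle, bottle, tin, sponge, brush from where it was at the start of the episode above 0.03 m).
It also fails if it takes over 64 s, if anything falls off the work surface, if the arm or the gripper's body presses on something with over 40 N, if the wrist force passes 120 N, or if a joint passes its speed limit or range.

## Robot

A 7-joint arm with a two-finger parallel gripper is mounted at the origin on the work surface. World frame = base frame: x ahead of the robot, y to its left, z up, the work surface at z = 0. Lengths are in mm, angles in rad, forces in N, time in s.
With the tool pointing down it reaches from about 350 to 900 mm from the base axis. Payload 7.2 kg.
Tool frame: the origin (TCP) lies midway between the tips of the shut fingers; the grasp point (between the pads) lies 19 mm behind it; z points along the fingers, y is the line along which they close (so a half turn about z gives the same grasp; the last joint's range is limited). The gripper opens to 88 mm and grips with 3 to 60 N. Pads are 20 mm wide; open, the fingers measure 115 mm over their backs; the gripper's body (75 mm by 178 mm) begins 61 mm behind the grasp point.
Start: joints at [-1.321, 0.411, -0.013, 1.596, 0.006, 1.134, -0.082], TCP at [195.308, 593.704, 222.653] pointing down, gripper open.
Joint ranges: [-2.95, 2.95], [-0.29, 1.99], [-1.47, 1.44], [0.14, 2.54], [-1.03, 4.17], [0.13, 1.85], [-2.86, 2.86]. Speed limits (rad/s): [2.39, 2.39, 3.01, 3.01, 3.14, 3.14, 3.14].

## Interface

Orientations are given as [roll, pitch, yaw] about the fixed x, y, z axes, in that order (R = Rz(yaw) Ry(pitch) Rx(roll)).
In Python, from bench import arm gives the robot as it stands.
- The arm moves only by the shell command python3 -m inch 'ROWS' [FORCE]. ROWS is JSON, a list of rows, each an object of numbers: "gripper": the closure in counts, from 0 (fully open) to 255 (shut); "dx", "dy", "dz": the shift along the tool's x, y, z in m; "turn": the turn about the tool's z in rad. In form: [{"gripper": .., "dx": .., "dy": .., "dz": .., "turn": ..}, ...]. A call has 1 to 5 rows; each row is the pose to reach, as a shift and turn from the pose commanded when the call began, along the tool's axes at that moment; what a row does not reach only later rows make up. A row lasts 1/12 s, in which the tool goes at most 41.7 mm and 7.16 degrees, less where a joint would pass 70% of its speed; a pose out of reach is approached as far as the arm can. A call with a gripper value outside its range is refused whole. The fingers move at their own pace and stop on an object; FORCE is the grip in N (left out, the last holds). Time passes only in rows, so rows that repeat a pose let the fingers close. It gives the time, the measured TCP pose, the force, the opening and the grip force at its end, in the units of the state.
- arm.state(): the state, without advancing time (a new reading comes with each control period).
- arm.read_camera(name): name is "side" or "top"; returns the picture (420x560x3 uint8, red, green, blue); there is no depth.
- arm.calibration(name): a dict with "fx", "fy", "cx", "cy" (pixels), "rvec" (rotation vector, rad) and "tvec" (3), from world to camera coordinates, as OpenCV has them. Camera axes: x right, y down, z forward; pixel columns grow to the right and rows downward; lengths in mm; the calibration is good to about 2 mm. A picture is of the moment at which its call begins. calibration takes no time and is no camera call.
- arm.close_job(): hands the job in; it is judged then, once.
The state is a dict: "time": time; "qpos": joint angles; "qvel": joint speeds; "effort": joint torques, N m; "tcp_pos": TCP position; "tcp_rot": TCP orientation; "contact_force": force on the tool from outside, world axes, zero at the start; "wrist_torque": the same for the moment, N m; "width": finger opening in mm; "grasp_force": force on a finger pad.
Only numpy, scipy, OpenCV 4.12 (cv2) and the standard library are available. Lean on these libraries where they do the work, as an engineer would, in place of code of your own. Each camera call takes 0.05 s, during which the arm holds its last target. There are 200 camera calls.

## Working session

There is one attempt and no reset: what is moved stays moved. The work goes in short steps, Python scripts to look and compute and a shell command to move; the robot and the scene stay as the last step left them, time stands still between calls to the robot, and variables do not carry over. Pictures are saved under pics/ and viewed, at most 10 in all, crops included, and the job is handed in when it is done.

```bash
ls; mkdir -p pics; python3 - <<'E'
from bench import arm
import cv2
s=arm.state();print({k:s[k] for k in('time','tcp_pos','tcp_rot','width','contact_force')})
for n in('side','top'):
    im=arm.read_camera(n);cv2.imwrite(f'pics/{n}0.png',im[:,:,::-1]);print(arm.calibration(n))
E
```

```text
pics
{'time': 0.0, 'tcp_pos': array([195.19805339, 593.21434414, 221.812891  ]), 'tcp_rot': array([-3.14000941e+00,  1.23837549e-04,  2.82382214e+00]), 'width': 87.89410619334039, 'contact_force': array([0.45335935, 0.22025317, 0.17772172])}
{'fx': 435.1677874530068, 'fy': 435.1677874530068, 'cx': 281.4401943719862, 'cy': 203.21256666781795, 'rvec': array([ 2.08378085, -0.56348616,  0.28563386]), 'tvec': array([-487.47741427,  255.15532812,  776.82711794])}
{'fx': 520.8907339019429, 'fy': 520.8907339019429, 'cx': 276.59443848989036, 'cy': 209.509348947103, 'rvec': array([ 2.18774166, -2.19309477,  0.04748486]), 'tvec': array([  49.41152915,  572.68031597, 1294.7139311 ])}
```

View pics/side0.png

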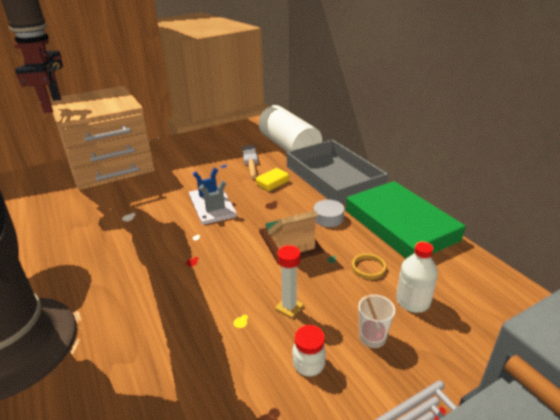

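View pics/top0.png

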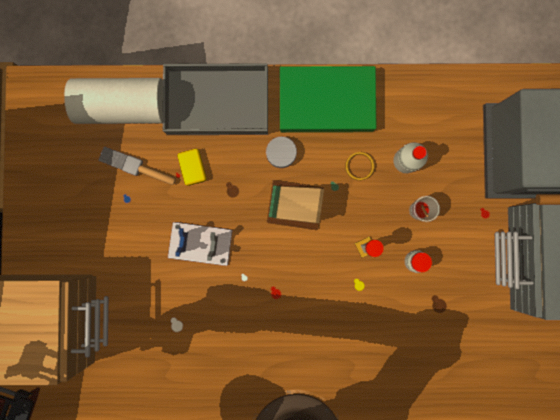

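The top view shows the finial with its knob at (374,248) and foot at about (365,246). The block is at (296,205) with its green lip on the left at (275,201). The cradle is at (200,244), blue fork at (181,241) and grey at (212,244). In the side view the finial is at (290,280), the block at (290,235) and the cradle at (213,200). I'll enlarge both for exact corners.

```bash
cat > h.py <<'E'
import numpy as np,cv2
from bench import arm
def cam(n):
    c=arm.calibration(n);K=np.array([[c['fx'],0,c['cx']],[0,c['fy'],c['cy']],[0,0,1.]])
    R=cv2.Rodrigues(np.array(c['rvec']))[0];return K,R,np.array(c['tvec'])
def ray(n,p):
    K,R,t=cam(n);d=R.T@np.linalg.solve(K,[p[0],p[1],1.]);return -R.T@t,d
def onz(n,p,z):
    o,d=ray(n,p);return o+d*(z-o[2])/d[2]
def tri(ps,pt):
    o1,d1=ray('side',ps);o2,d2=ray('top',pt)
    s=np.linalg.lstsq(np.c_[d1,-d2],o2-o1,rcond=None)[0];a=o1+d1*s[0];b=o2+d2*s[1]
    return (a+b)/2,np.linalg.norm(a-b)
def proj(n,X):
    K,R,t=cam(n);p=K@(R@np.array(X,float)+t);return p[:2]/p[2]
def blobs(im,lo,hi,box,amin=8):
    x0,y0,x1,y1=box;h=cv2.cvtColor(im[y0:y1,x0:x1],cv2.COLOR_RGB2HSV)
    m=cv2.inRange(h,lo,hi)
    cs=cv2.findContours(m,cv2.RETR_EXTERNAL,cv2.CHAIN_APPROX_NONE)[0]
    return sorted([c+np.array([x0,y0]) for c in cs if cv2.contourArea(c)>=amin],key=cv2.contourArea,reverse=True)
E
python3 - <<'E'
import cv2,numpy as np
from h import *
t=cv2.imread('pics/top0.png');s=cv2.imread('pics/side0.png')
def cr(i,b,k): return cv2.resize(i[b[1]:b[3],b[0]:b[2]],None,fx=k,fy=k,interpolation=cv2.INTER_CUBIC)
W=np.zeros((600,800,3),np.uint8)
for im,b,k,(x,y) in[(t,(160,215,240,270),5,(0,0)),(t,(260,175,330,235),5,(400,0)),(t,(345,230,395,265),5,(0,300)),(s,(180,160,330,325),0,0) if 0 else (s,(185,165,240,225),5,(255,300)),(s,(260,210,325,270),4,(535,300))]:
    c=cr(im,b,k);c=c[:600-y,:800-x];W[y:y+c.shape[0],x:x+c.shape[1]]=c
cv2.imwrite('pics/m1.png',W)
T=t[:,:,::-1].copy();S=s[:,:,::-1].copy()
for nm,n,im,lo,hi,b in[('red','top',T,(0,150,90),(8,255,255),(350,230,395,265)),('red2','top',T,(172,150,90),(180,255,255),(350,230,395,265)),('foot','top',T,(17,120,110),(35,255,255),(350,230,395,265)),
 ('red','side',S,(0,150,90),(8,255,255),(270,240,310,275)),('foot','side',S,(17,120,90),(35,255,255),(270,290,310,320)),
 ('green','top',T,(45,60,20),(95,255,255),(260,175,330,235)),('blue','top',T,(100,80,20),(130,255,255),(160,215,240,270)),('white','top',T,(0,0,130),(180,70,255),(160,215,240,270))]:
    for c in blobs(im,lo,hi,b)[:2]:
        r=cv2.minAreaRect(c);print(nm,n,cv2.contourArea(c),np.round(cv2.boxPoints(r),1).tolist(),np.round(r[0],1))
E
```

```text
red top 224.0 [[362.5, 247.5], [374.5, 235.5], [386.5, 247.5], [374.5, 259.5]] [374.5 247.5]
foot top 123.0 [[353.79998779296875, 242.60000610351562], [369.29998779296875, 235.39999389648438], [376.3999938964844, 250.8000030517578], [360.8999938964844, 258.0]] [365.1 246.7]
red side 444.0 [[276.0, 245.0], [300.0, 245.0], [300.0, 267.0], [276.0, 267.0]] [288. 256.]
foot side 198.0 [[274.0, 309.0], [282.3999938964844, 292.20001220703125], [303.6000061035156, 302.79998779296875], [295.20001220703125, 319.6000061035156]] [288.8 305.9]
green top 163.0 [[268.6000061035156, 215.89999389648438], [273.1000061035156, 185.60000610351562], [279.3999938964844, 186.5], [274.8999938964844, 216.89999389648438]] [274.  201.2]
blue top 60.5 [[175.5, 254.89999389648438], [180.10000610351562, 228.6999969482422], [185.60000610351562, 229.60000610351562], [181.10000610351562, 255.89999389648438]] [180.6 242.3]
white top 1038.0 [[167.60000610351562, 257.1000061035156], [172.6999969482422, 221.39999389648438], [231.89999389648438, 229.8000030517578], [226.8000030517578, 265.5]] [199.7 243.5]
```

View pics/m1.png

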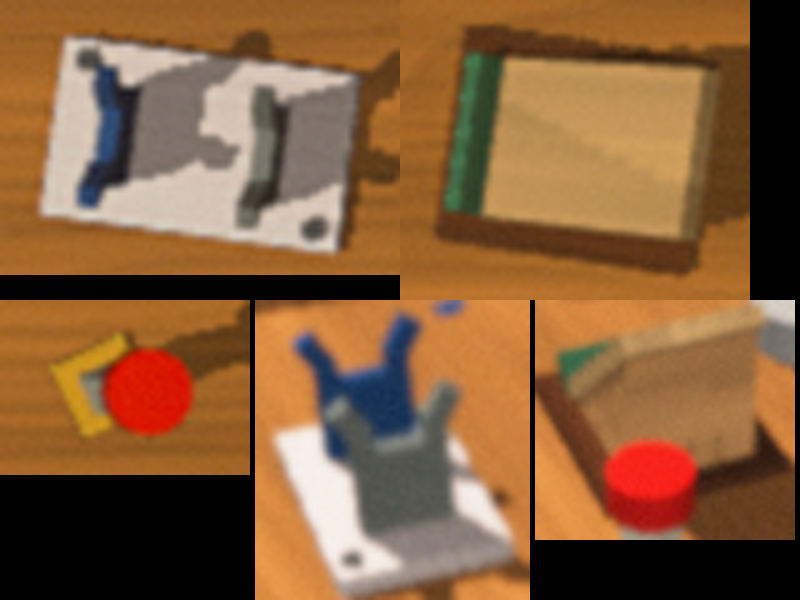

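The enlarged crops show:
- **Finial:** knob at (374.5,247.5); foot square with corners (355,244), (370,237) and (363,257).
- **Cradle:** base corners (173,222.4), (231.4,229.6), (228,265) and (168,258).
- **Block:** slope/lip line runs from (280,186.4) to (277,218); slope top edge from (321.6,188) to (318,223).

```bash
python3 - <<'E'
from h import *
np.set_printoptions(precision=1,suppress=True)
P=lambda p,z:onz('top',p,z)
c=[P(p,12) for p in[(173,222.4),(231.4,229.6),(228,265),(168,258)]]
print('cradle corners',*c,'ctr',np.mean(c,0));print('sides',[np.linalg.norm(c[i]-c[i-1]) for i in range(4)])
g=lambda v:np.degrees(np.arctan2(v[1],v[0]))
print('cradle y dir deg',g(c[0]-c[1]),g(c[3]-c[2]),'x dir',g(c[0]-c[3]),g(c[1]-c[2]))
print('blue ctr z~89',P((180.6,242.3),80))
a,b,d,e=P((280,186.4),18),P((277,218),18),P((321.6,188),111),P((318,223),111)
print('lip line',a,b,(a+b)/2,np.linalg.norm(a-b),g(a-b));print('top',d,e,(d+e)/2,np.linalg.norm(d-e),g(d-e))
print('downhill dir',g((a+b)-(d+e)),np.linalg.norm((a+b)/2-(d+e)/2))
f=[P(p,8) for p in[(353.8,242.6),(369.3,235.4),(376.4,250.8),(360.9,258)]]
print('foot',np.mean(f,0),[np.linalg.norm(f[i]-f[i-1]) for i in range(4)],g(f[1]-f[0]),g(f[2]-f[1]))
print('knob top',P((374.5,247.5),140))
print(proj('side',np.r_[np.mean(f,0)[:2],129]),'red side 288,256', 'tcp down yaw',np.degrees(arm.state()['tcp_rot']))
for n,p in[('lipmid',[*((a+b)/2)[:2],18]),('cr',[*np.mean(c,0)[:2],0])]:print(n,proj('side',p))
E
```

```text
cradle corners [541.1 309.4  12. ] [522.6 162.   12. ] [433.9 170.3  12. ] [451.6 321.3  12. ] ctr [487.3 240.7  12. ]
sides [np.float64(90.24394847808671), np.float64(148.62810660415565), np.float64(89.13873494754374), np.float64(152.04041885820274)]
cradle y dir deg 82.85236006650324 83.28433850554227 x dir -7.548013357514757 -5.362127965804263
blue ctr z~89 [491.7 276.7  80. ]
lip line [630.8  39.3  18. ] [551.3  47.   18. ] [591.1  43.2  18. ] 79.87799487427957 -5.5493637958464666
top [617.8 -58.  111. ] [536.1 -49.1 111. ] [576.9 -53.6 111. ] 82.1534232831569 -6.230883743906656
downhill dir 81.67069447381512 134.9126718098079
foot [ 478.9 -174.4    8. ] [np.float64(42.40648539589513), np.float64(43.10342496939126), np.float64(42.42616609104962), np.float64(43.031452885581736)] -65.29850680790726 -155.82430488333043
knob top [ 479.6 -174.4  140. ]
[288.6 255.6] red side 288,256 tcp down yaw [-179.9    0.   161.8]
lipmid [283.  225.7]
cr [211.9 205.6]
```

```bash
cat >> h.py <<'E'
def to(x,y,z,yaw=None):
    s=arm.state();p=s['tcp_pos'];w=s['tcp_rot'][2]
    R=cv2.Rodrigues(np.array([0,0,w]))[0]@np.diag([1,-1,-1.])
    d=R.T@(np.array([x,y,z])-p)/1000
    t=0 if yaw is None else (w-np.radians(yaw)+np.pi)%(2*np.pi)-np.pi
    print('t%.1f'%s['time'],'tcp',np.round(p,1),'yaw %.1f'%np.degrees(w),'F',np.round(s['contact_force'],1),'w %.1f g %.1f'%(s['width'],s['grasp_force']))
    print('move dx,dy,dz',np.round(d,4),'turn %.3f'%t, 'rows %.1f'%max(np.linalg.norm(d)/.0417,abs(t)/.125),'j7 %.2f'%s['qpos'][6])
E
R='[{"gripper":0,"dx":-0.025,"dy":-0.032},{"gripper":0,"dx":-0.051,"dy":-0.064},{"gripper":0,"dx":-0.076,"dy":-0.096},{"gripper":0,"dx":-0.102,"dy":-0.128},{"gripper":0,"dx":-0.127,"dy":-0.160}]' ; unset R
python3 -m inch '[{"gripper":0,"dx":-0.025,"dy":-0.032,"dz":0,"turn":0},{"gripper":0,"dx":-0.051,"dy":-0.064,"dz":0,"turn":0},{"gripper":0,"dx":-0.076,"dy":-0.096,"dz":0,"turn":0},{"gripper":0,"dx":-0.102,"dy":-0.128,"dz":0,"turn":0},{"gripper":0,"dx":-0.127,"dy":-0.160,"dz":0,"turn":0}]'
python3 -c "from h import *;to(479.2,-174.4,222,114.5)"
```

```text
time: 0.52
tcp_pos: [266.2, 399.8, 222.2]
tcp_rot: [-3.141, -0.0, 2.824]
contact_force: [1.0, 0.6, 0.4]
width: 87.9
grasp_force: 0.0
t0.5 tcp [266.2 399.8 222.2] yaw 161.8 F [1.  0.6 0.4] w 87.9 g 0.0
move dx,dy,dz [-3.817e-01 -4.790e-01  2.000e-04] turn 0.825 rows 14.7 j7 0.18
```

```bash
python3 -m inch '[{"gripper":0,"dx":-0.127,"dy":-0.160,"dz":0,"turn":0},{"gripper":0,"dx":-0.127,"dy":-0.160,"dz":0,"turn":0},{"gripper":0,"dx":-0.127,"dy":-0.160,"dz":0,"turn":0},{"gripper":0,"dx":-0.127,"dy":-0.160,"dz":0,"turn":0},{"gripper":0,"dx":-0.127,"dy":-0.160,"dz":0,"turn":0}]' >/dev/null
python3 -m inch '[{"gripper":0,"dx":-0.127,"dy":-0.160,"dz":0,"turn":0},{"gripper":0,"dx":-0.127,"dy":-0.160,"dz":0,"turn":0},{"gripper":0,"dx":-0.127,"dy":-0.160,"dz":0,"turn":0},{"gripper":0,"dx":-0.127,"dy":-0.160,"dz":0,"turn":0},{"gripper":0,"dx":-0.127,"dy":-0.160,"dz":0,"turn":0}]' >/dev/null
python3 -m inch '[{"gripper":0,"dx":-0.127,"dy":-0.160,"dz":0,"turn":0.12},{"gripper":0,"dx":-0.127,"dy":-0.160,"dz":0,"turn":0.24},{"gripper":0,"dx":-0.127,"dy":-0.160,"dz":0,"turn":0.36},{"gripper":0,"dx":-0.127,"dy":-0.160,"dz":0,"turn":0.48},{"gripper":0,"dx":-0.127,"dy":-0.160,"dz":0,"turn":0.6}]' >/dev/null
python3 -c "from h import *;to(479.2,-174.4,222,114.5)"
```

```text
t1.8 tcp [ 478.2 -175.5  222.7] yaw 127.1 F [ 0.5  0.4 -0.6] w 88.0 g 0.0
move dx,dy,dz [0.0002 0.0015 0.0007] turn 0.219 rows 1.8 j7 1.10
```

```bash
python3 -m inch '[{"gripper":0,"dx":0,"dy":0.0015,"dz":0,"turn":0.12},{"gripper":0,"dx":0,"dy":0.0015,"dz":0,"turn":0.219},{"gripper":0,"dx":0,"dy":0.0015,"dz":0.040,"turn":0.219},{"gripper":0,"dx":0,"dy":0.0015,"dz":0.075,"turn":0.219},{"gripper":0,"dx":0,"dy":0.0015,"dz":0.103,"turn":0.219}]' >/dev/null
python3 -m inch '[{"gripper":0,"dx":0,"dy":0,"dz":0},{"gripper":0,"dx":0,"dy":0,"dz":0}]' >/dev/null
python3 -c "
from h import *;to(479.2,-174.4,119,114.5)
a=arm.read_camera('side')[200:340,200:380];b=arm.read_camera('top')[180:320,300:480]
cv2.imwrite('pics/g1.png',cv2.resize(np.hstack([a,b])[:,:,::-1],None,fx=2.2,fy=2.2))"
```

```text
t2.2 tcp [ 478.3 -171.7  117.5] yaw 114.9 F [ 0.2  0.5 -1.2] w 87.9 g 0.0
move dx,dy,dz [-0.0028 -0.0003 -0.0015] turn 0.007 rows 0.1 j7 1.02$[0]: bad value
```

View pics/g1.png

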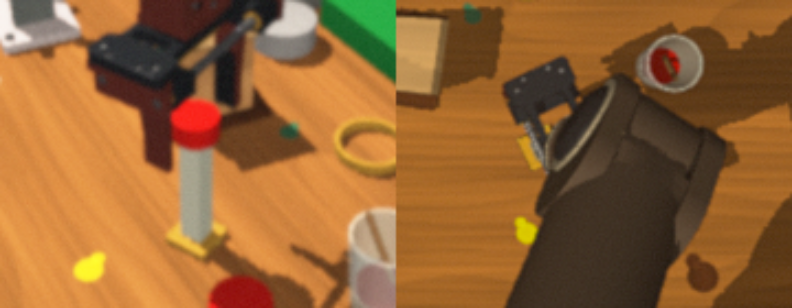

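The knob sits between the opened fingers, clear and untouched. Next: correct the pose, then close.

```bash
python3 -m inch '[{"gripper":0,"dx":-0.0025,"dy":0,"dz":-0.001,"turn":0},{"gripper":0,"dx":-0.0025,"dy":0,"dz":-0.001,"turn":0},{"gripper":255,"dx":-0.0025,"dy":0,"dz":-0.001,"turn":0},{"gripper":255,"dx":-0.0025,"dy":0,"dz":-0.001,"turn":0},{"gripper":255,"dx":-0.0025,"dy":0,"dz":-0.001,"turn":0}]' 12 >/dev/null
python3 -m inch '[{"gripper":255,"dx":0,"dy":0,"dz":0,"turn":0},{"gripper":255,"dx":0,"dy":0,"dz":0,"turn":0},{"gripper":255,"dx":0,"dy":0,"dz":0,"turn":0},{"gripper":255,"dx":0,"dy":0,"dz":0,"turn":0},{"gripper":255,"dx":0,"dy":0,"dz":0,"turn":0}]' 12 >/dev/null
python3 -c "from h import *;to(479.2,-174.4,119,114.5)"
```

```text
t3.1 tcp [ 480.  -174.4  120.6] yaw 114.9 F [-1.2 -1.   1.2] w 39.7 g 12.0
move dx,dy,dz [ 0.0003 -0.0007  0.0016] turn 0.006 rows 0.1 j7 1.02
```

```bash
python3 -m inch '[{"gripper":255,"dx":0,"dy":0,"dz":-0.015,"turn":0},{"gripper":255,"dx":0,"dy":0,"dz":-0.04,"turn":0.1},{"gripper":255,"dx":0,"dy":0,"dz":-0.07,"turn":0.2},{"gripper":255,"dx":0,"dy":0,"dz":-0.10,"turn":0.3},{"gripper":255,"dx":0,"dy":0,"dz":-0.125,"turn":0.4}]' 12 >/dev/null
python3 -m inch '[{"gripper":255,"dx":0,"dy":0,"dz":0,"turn":0.1},{"gripper":255,"dx":0,"dy":0,"dz":0,"turn":0.147},{"gripper":255,"dx":0,"dy":0,"dz":0,"turn":0.147}]' 12 >/dev/null
python3 -c "from h import *;to(590.5,50.5,245,83.5)"
```

```text
t3.8 tcp [ 480.  -174.   245.6] yaw 83.4 F [ 0.  -0.2 -3.7] w 39.5 g 12.0
move dx,dy,dz [0.2357 0.0841 0.0006] turn -0.001 rows 6.0 j7 0.38
```

```bash
python3 -m inch '[{"gripper":255,"dx":0.015,"dy":0.0054,"dz":0,"turn":0},{"gripper":255,"dx":0.043,"dy":0.0154,"dz":0,"turn":0},{"gripper":255,"dx":0.073,"dy":0.026,"dz":0,"turn":0},{"gripper":255,"dx":0.103,"dy":0.0368,"dz":0,"turn":0},{"gripper":255,"dx":0.133,"dy":0.0475,"dz":0,"turn":0}]' 12 >/dev/null
python3 -m inch '[{"gripper":255,"dx":0.03,"dy":0.0107,"dz":0,"turn":0},{"gripper":255,"dx":0.06,"dy":0.0214,"dz":0,"turn":0},{"gripper":255,"dx":0.085,"dy":0.0305,"dz":0,"turn":0},{"gripper":255,"dx":0.1027,"dy":0.0366,"dz":0,"turn":0},{"gripper":255,"dx":0.1027,"dy":0.0366,"dz":0,"turn":0}]' 12 >/dev/null
python3 -m inch '[{"gripper":255,"dx":0,"dy":0,"dz":0.03,"turn":0},{"gripper":255,"dx":0,"dy":0,"dz":0.055,"turn":0},{"gripper":255,"dx":0,"dy":0,"dz":0.07,"turn":0},{"gripper":255,"dx":0,"dy":0,"dz":0.07,"turn":0},{"gripper":255,"dx":0,"dy":0,"dz":0.07,"turn":0}]' 12 >/dev/null
python3 -c "
from h import *;to(590.5,50,150,83.5)
a=arm.read_camera('side')[130:270,210:390];b=arm.read_camera('top')[140:280,210:390]
cv2.imwrite('pics/g2.png',cv2.resize(np.hstack([a,b])[:,:,::-1],None,fx=2.2,fy=2.2))"
```

```text
t5.0 tcp [589.6  49.3 175.2] yaw 83.5 F [ 0.3  0.6 -3.7] w 39.5 g 12.0
move dx,dy,dz [0.0008 0.0008 0.0252] turn -0.000 rows 0.6 j7 0.07
```

View pics/g2.png

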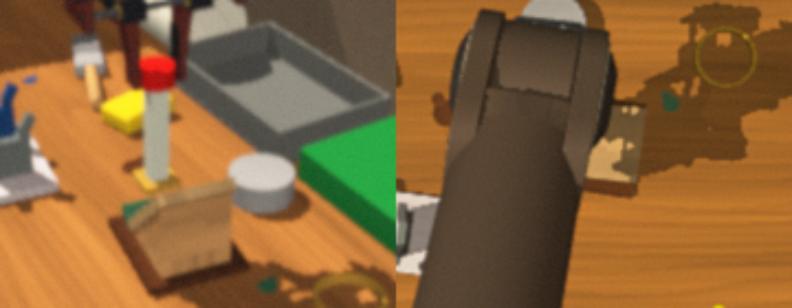

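The finial hangs straight in the grip above the lip end of the slope. I'll lower it to contact.

```bash
python3 -m inch '[{"gripper":255,"dx":0.001,"dy":0.0005,"dz":0.01,"turn":0},{"gripper":255,"dx":0.001,"dy":0.0005,"dz":0.018,"turn":0},{"gripper":255,"dx":0.001,"dy":0.0005,"dz":0.022,"turn":0},{"gripper":255,"dx":0.001,"dy":0.0005,"dz":0.022,"turn":0}]' 12 >/dev/null
python3 -c "from h import *;to(590.5,50,150,83.5)"
python3 -m inch '[{"gripper":255,"dx":0,"dy":0,"dz":0.002,"turn":0},{"gripper":255,"dx":0,"dy":0,"dz":0.004,"turn":0},{"gripper":255,"dx":0,"dy":0,"dz":0.004,"turn":0}]' 12 >/dev/null
python3 -c "from h import *;to(590.5,50,150,83.5)"
```

```text
t5.5 tcp [590.1  51.5 152.5] yaw 83.5 F [-0.5  0.1 -3.7] w 39.4 g 12.0
move dx,dy,dz [-0.0014  0.0005  0.0025] turn 0.001 rows 0.1 j7 0.09
t5.7 tcp [591.6  51.1 150.7] yaw 83.5 F [-2.1 -0.2  4.5] w 39.8 g 12.0
move dx,dy,dz [-0.0012 -0.001   0.0007] turn 0.000 rows 0.0 j7 0.09
```

```bash
python3 -m inch '[{"gripper":255,"dx":-0.006,"dy":0,"dz":0.000,"turn":0},{"gripper":255,"dx":-0.012,"dy":0,"dz":0.001,"turn":0},{"gripper":255,"dx":-0.018,"dy":0,"dz":0.002,"turn":0},{"gripper":255,"dx":-0.024,"dy":0,"dz":0.0035,"turn":0},{"gripper":255,"dx":-0.029,"dy":0,"dz":0.005,"turn":0}]' 12 >/dev/null
python3 -c "
from h import *;to(590.5,50,150,83.5)
a=arm.read_camera('side')[130:270,210:390]
cv2.imwrite('pics/g3.png',cv2.resize(a[:,:,::-1],None,fx=3,fy=3))"
```

```text
t6.1 tcp [588.4  21.6 145.7] yaw 83.5 F [-1.3 -0.4  6.1] w 39.7 g 12.0
move dx,dy,dz [ 0.0284 -0.0011 -0.0043] turn -0.000 rows 0.7 j7 0.14
```

View pics/g3.png

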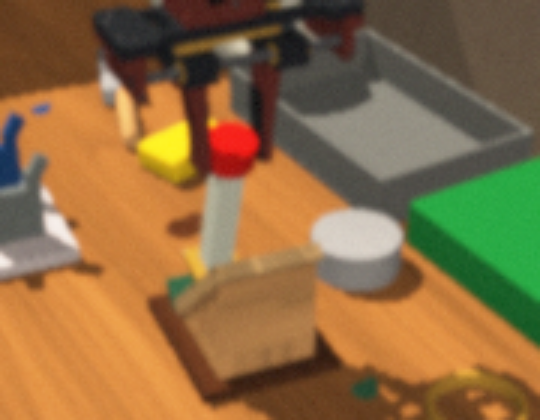

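It tilts as planned, with the foot held behind the green lip. I'll keep going.

```bash
python3 -m inch '[{"gripper":255,"dx":-0.006,"dy":0,"dz":0.002,"turn":0},{"gripper":255,"dx":-0.012,"dy":0,"dz":0.004,"turn":0},{"gripper":255,"dx":-0.018,"dy":0,"dz":0.0065,"turn":0},{"gripper":255,"dx":-0.024,"dy":0,"dz":0.0093,"turn":0},{"gripper":255,"dx":-0.029,"dy":0,"dz":0.012,"turn":0}]' 12 >/dev/null
python3 -c "from h import *;to(590.5,50,150,83.5)"
python3 -m inch '[{"gripper":255,"dx":-0.006,"dy":0,"dz":0.004,"turn":0},{"gripper":255,"dx":-0.012,"dy":0,"dz":0.0084,"turn":0},{"gripper":255,"dx":-0.018,"dy":0,"dz":0.013,"turn":0},{"gripper":255,"dx":-0.023,"dy":0,"dz":0.0165,"turn":0},{"gripper":255,"dx":-0.0255,"dy":0,"dz":0.0185,"turn":0}]' 12 >/dev/null
python3 -c "
from h import *;to(590.5,50,150,83.5)
a=arm.read_camera('side')[130:270,210:390]
cv2.imwrite('pics/g4.png',cv2.resize(a[:,:,::-1],None,fx=3,fy=3))"
```

```text
t6.6 tcp [584.6  -7.5 132.7] yaw 83.5 F [-0.1 -1.5  3.6] w 39.9 g 12.0
move dx,dy,dz [ 0.0578 -0.0006 -0.0173] turn -0.000 rows 1.4 j7 0.20
t7.0 tcp [581.  -32.3 113.2] yaw 83.5 F [-0.1  0.3  1.9] w 39.7 g 12.0
move dx,dy,dz [ 0.0829  0.0001 -0.0368] turn -0.000 rows 2.2 j7 0.26
```

View pics/g4.png

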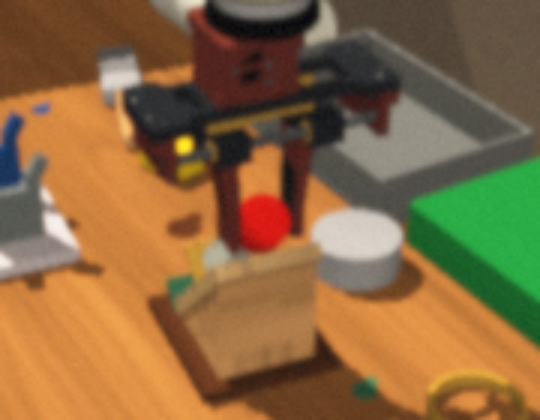

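It lies at about 45 degrees with the knob near the slope. Now I'll release it, wait, and lift clear.

```bash
python3 -m inch '[{"gripper":0,"dx":0,"dy":0,"dz":0,"turn":0},{"gripper":0,"dx":0,"dy":0,"dz":0,"turn":0},{"gripper":0,"dx":0,"dy":0,"dz":0,"turn":0},{"gripper":0,"dx":0,"dy":0,"dz":0,"turn":0},{"gripper":0,"dx":0,"dy":0,"dz":0,"turn":0}]' >/dev/null
python3 -m inch '[{"gripper":0,"dx":0,"dy":0,"dz":-0.02,"turn":0},{"gripper":0,"dx":0,"dy":0,"dz":-0.05,"turn":0},{"gripper":0,"dx":0,"dy":0,"dz":-0.08,"turn":0},{"gripper":0,"dx":0,"dy":0,"dz":-0.11,"turn":0},{"gripper":0,"dx":0,"dy":0,"dz":-0.12,"turn":0}]' >/dev/null
python3 -m inch '[{"gripper":0,"dx":0.03,"dy":0,"dz":0,"turn":0},{"gripper":0,"dx":0.045,"dy":0,"dz":0,"turn":0},{"gripper":0,"dx":0.045,"dy":0,"dz":0,"turn":0}]' >/dev/null
python3 -c "
from h import *;to(586.8,17,160,83.5)
S=arm.read_camera('side')
for c in blobs(S,(0,150,90),(8,255,255),(250,160,340,260))[:2]:print(cv2.contourArea(c),cv2.boundingRect(c))
u=np.array([.113,.994,0]);k=np.array([589.5,41.5,18])+u*(-32.1-45)+[0,0,105.3];print(k,proj('side',k))
cv2.imwrite('pics/g5.png',cv2.resize(S[130:270,210:390,::-1],None,fx=4,fy=4))"
```

```text
t8.2 tcp [586.8  17.8 233.6] yaw 83.8 F [-0.3 -0.3 -0.6] w 87.8 g 0.0
move dx,dy,dz [-0.0008  0.0001  0.0736] turn 0.006 rows 1.8 j7 0.08
272.5 (287, 195, 20, 20)
[580.7877 -35.1374 123.3   ] [296.5838454  205.44809282]
```

View pics/g5.png

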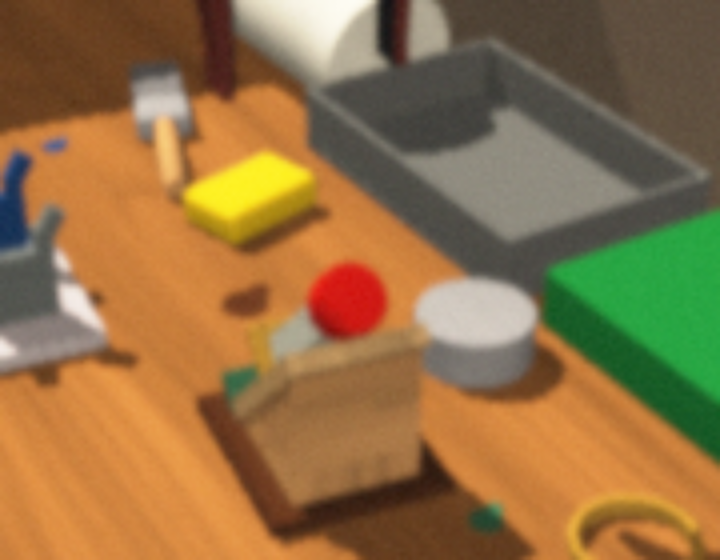

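Parked and let go: the knob centre in the picture is (297,205) against a predicted (296.6,205.4). Next, take it by the shank.

```bash
python3 -m inch '[{"gripper":0,"dx":-0.0005,"dy":0,"dz":0.04,"turn":0.006},{"gripper":0,"dx":-0.0005,"dy":0,"dz":0.08,"turn":0.006},{"gripper":0,"dx":-0.0005,"dy":0,"dz":0.115,"turn":0.006},{"gripper":0,"dx":-0.0005,"dy":0,"dz":0.135,"turn":0.006},{"gripper":0,"dx":-0.0005,"dy":0,"dz":0.14,"turn":0.006}]' >/dev/null
python3 -c "from h import *;to(586.7,16.9,63,83.5)"
python3 -m inch '[{"gripper":0,"dx":0,"dy":0,"dz":0.015,"turn":0},{"gripper":0,"dx":0,"dy":0,"dz":0.025,"turn":0},{"gripper":0,"dx":0,"dy":0,"dz":0.030,"turn":0},{"gripper":0,"dx":0,"dy":0,"dz":0.030,"turn":0}]' >/dev/null
python3 -c "from h import *;to(586.7,16.9,63,83.5)"
```

```text
t8.6 tcp [583.6  11.4  90.2] yaw 83.1 F [-0.4  0.3  0.7] w 87.5 g 0.0
move dx,dy,dz [0.0058 0.0024 0.0272] turn -0.007 rows 0.7 j7 0.20
t8.9 tcp [586.2  12.1  63.8] yaw 83.2 F [-0.  -0.4 -0.1] w 88.1 g 0.0
move dx,dy,dz [ 0.0048 -0.0001  0.0008] turn -0.006 rows 0.1 j7 0.22
```

```bash
python3 -m inch '[{"gripper":0,"dx":0.005,"dy":0,"dz":0,"turn":-0.006},{"gripper":0,"dx":0.005,"dy":0,"dz":0,"turn":-0.006},{"gripper":0,"dx":0.005,"dy":0,"dz":0,"turn":-0.006}]' >/dev/null
python3 -c "from h import *;to(586.7,16.9,63,83.5)"
python3 -m inch '[{"gripper":255,"dx":0,"dy":0,"dz":0,"turn":0},{"gripper":255,"dx":0,"dy":0,"dz":0,"turn":0},{"gripper":255,"dx":0,"dy":0,"dz":0,"turn":0},{"gripper":255,"dx":0,"dy":0,"dz":0,"turn":0},{"gripper":255,"dx":0,"dy":0,"dz":0,"turn":0}]' 30 >/dev/null
python3 -m inch '[{"gripper":255,"dx":0,"dy":0,"dz":0,"turn":0},{"gripper":255,"dx":0,"dy":0,"dz":0,"turn":0},{"gripper":255,"dx":0,"dy":0,"dz":0,"turn":0},{"gripper":255,"dx":0,"dy":0,"dz":0,"turn":0},{"gripper":255,"dx":0,"dy":0,"dz":0,"turn":0}]' 30 >/dev/null
python3 -c "from h import *;to(586.7,16.9,63,83.5)"
```

```text
t9.2 tcp [587.7  18.1  65. ] yaw 83.6 F [ 0.3 -0.2 -0.4] w 88.0 g 0.0
move dx,dy,dz [-0.0013 -0.0009  0.002 ] turn 0.001 rows 0.1 j7 0.22
t10.0 tcp [587.1  17.5  64.1] yaw 83.5 F [ 0.1  0.7 -0.5] w 24.7 g 0.0
move dx,dy,dz [-0.0006 -0.0003  0.0011] turn 0.000 rows 0.0 j7 0.22
```

```bash
python3 -m inch '[{"gripper":255,"dx":0,"dy":0,"dz":0,"turn":0},{"gripper":255,"dx":0,"dy":0,"dz":0,"turn":0},{"gripper":255,"dx":0,"dy":0,"dz":0,"turn":0},{"gripper":255,"dx":0,"dy":0,"dz":0,"turn":0}]' 30 >/dev/null
python3 -c "from h import *;to(586.7,16.9,63,83.5)"
```

```text
t10.4 tcp [587.1  17.5  64.2] yaw 83.5 F [-0.5  0.8  0.2] w 20.0 g 29.9
move dx,dy,dz [-0.0006 -0.0003  0.0012] turn 0.000 rows 0.0 j7 0.22
```

The grip is good, but a hold nearer the knob will keep the fingers clear of the forks when I lay it down. I'll regrip 20 mm further up the shank.

```bash
python3 -m inch '[{"gripper":130,"dx":0,"dy":0,"dz":0,"turn":0},{"gripper":130,"dx":0,"dy":0,"dz":0,"turn":0},{"gripper":130,"dx":0,"dy":0,"dz":0,"turn":0},{"gripper":130,"dx":-0.008,"dy":0,"dz":-0.008,"turn":0},{"gripper":130,"dx":-0.014,"dy":0,"dz":-0.014,"turn":0}]' 30 >/dev/null
python3 -m inch '[{"gripper":130,"dx":0,"dy":0,"dz":0,"turn":0},{"gripper":130,"dx":0,"dy":0,"dz":0,"turn":0},{"gripper":255,"dx":0,"dy":0,"dz":0,"turn":0},{"gripper":255,"dx":0,"dy":0,"dz":0,"turn":0},{"gripper":255,"dx":0,"dy":0,"dz":0,"turn":0}]' 30 >/dev/null
python3 -m inch '[{"gripper":255,"dx":0,"dy":0,"dz":0,"turn":0},{"gripper":255,"dx":0,"dy":0,"dz":0,"turn":0},{"gripper":255,"dx":0,"dy":0,"dz":0,"turn":0},{"gripper":255,"dx":0,"dy":0,"dz":0,"turn":0},{"gripper":255,"dx":0,"dy":0,"dz":0,"turn":0}]' 30 >/dev/null
python3 -c "from h import *;to(586.7,16.9,63,83.5)"
```

```text
t11.6 tcp [585.5   3.8  78. ] yaw 83.5 F [ 0.4  1.1 -1. ] w 20.3 g 29.9
move dx,dy,dz [ 0.0131 -0.0003  0.015 ] turn 0.001 rows 0.5 j7 0.23
```

```bash
python3 -m inch '[{"gripper":255,"dx":0,"dy":0,"dz":-0.01,"turn":0},{"gripper":255,"dx":0,"dy":0,"dz":-0.03,"turn":0},{"gripper":255,"dx":0,"dy":0,"dz":-0.055,"turn":0},{"gripper":255,"dx":0,"dy":0,"dz":-0.08,"turn":0},{"gripper":255,"dx":0,"dy":0,"dz":-0.10,"turn":0}]' 30 >/dev/null
python3 -m inch '[{"gripper":255,"dx":0,"dy":0,"dz":-0.01,"turn":0},{"gripper":255,"dx":0,"dy":0,"dz":-0.01,"turn":0},{"gripper":255,"dx":0,"dy":0,"dz":-0.01,"turn":0}]' 30 >/dev/null
python3 -c "
from h import *;to(488.9,254.3,187,83.2)
S=arm.read_camera('side')
cv2.imwrite('pics/g6.png',cv2.resize(S[130:270,210:390,::-1],None,fx=3,fy=3))"
```

```text
t12.3 tcp [585.2   3.8 187.9] yaw 83.5 F [-0.5 -0.2 -2.7] w 19.8 g 29.9
move dx,dy,dz [ 0.2381 -0.1239  0.0009] turn 0.006 rows 6.4 j7 0.14
```

View pics/g6.png

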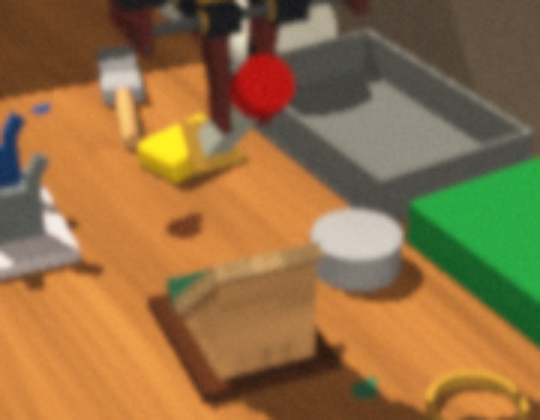

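The finial is held by its shank, still at about 45 degrees (knob around (297,158)), clear of the block. Now I'll carry it over the cradle.

```bash
python3 -m inch '[{"gripper":255,"dx":0.015,"dy":-0.0078,"dz":0,"turn":0.001},{"gripper":255,"dx":0.042,"dy":-0.0219,"dz":0,"turn":0.003},{"gripper":255,"dx":0.072,"dy":-0.0375,"dz":0,"turn":0.006},{"gripper":255,"dx":0.102,"dy":-0.0531,"dz":0,"turn":0.006},{"gripper":255,"dx":0.132,"dy":-0.0687,"dz":0,"turn":0.006}]' 30 >/dev/null
python3 -m inch '[{"gripper":255,"dx":0.03,"dy":-0.0156,"dz":0,"turn":0},{"gripper":255,"dx":0.06,"dy":-0.0312,"dz":0,"turn":0},{"gripper":255,"dx":0.085,"dy":-0.0442,"dz":0,"turn":0},{"gripper":255,"dx":0.1,"dy":-0.052,"dz":0,"turn":0},{"gripper":255,"dx":0.106,"dy":-0.0552,"dz":0,"turn":0}]' 30 >/dev/null
python3 -m inch '[{"gripper":255,"dx":0,"dy":0,"dz":0,"turn":0},{"gripper":255,"dx":0,"dy":0,"dz":0,"turn":0}]' 30 >/dev/null
python3 -c "
from h import *;to(488.9,254.3,120,83.2)
S=arm.read_camera('side');T=arm.read_camera('top')
def g(n,I,m,lo,hi,b):
  for c in blobs(I,lo,hi,b)[:2]:print(n,m,cv2.contourArea(c),cv2.boundingRect(c),np.round(cv2.boxPoints(cv2.minAreaRect(c)),1).tolist())
for n,I,b in(('side',S,(170,90,270,230)),('top',T,(140,190,260,290))):
  g(n,I,'red',(0,150,80),(8,255,255),b);g(n,I,'brass',(17,120,80),(35,255,255),b)
a=S[90:230,150:270];b=T[180:320,130:250]
cv2.imwrite('pics/g7.png',cv2.resize(np.hstack([a,b])[:,:,::-1],None,fx=3.3,fy=3.3))"
```

```text
t13.3 tcp [489.9 253.  187.4] yaw 83.2 F [-0.1 -0.5 -1.3] w 19.9 g 29.9
move dx,dy,dz [ 0.0011 -0.0011  0.0674] turn -0.001 rows 1.6 j7 -0.38
side red 301.5 (194, 115, 21, 24) [[192.89999389648438, 136.0], [195.3000030517578, 114.30000305175781], [215.39999389648438, 116.5], [213.0, 138.1999969482422]]
side brass 201.5 (255, 170, 15, 22) [[255.0, 170.0], [269.0, 170.0], [269.0, 191.0], [255.0, 191.0]]
side brass 112.0 (191, 139, 20, 17) [[190.1999969482422, 139.89999389648438], [206.5, 135.89999389648438], [210.5, 152.10000610351562], [194.3000030517578, 156.1999969482422]]
top red 242.5 (187, 237, 19, 18) [[187.0, 237.0], [205.0, 237.0], [205.0, 254.0], [187.0, 254.0]]
top red 12.0 (176, 262, 4, 6) [[176.0, 262.0], [179.0, 262.0], [179.0, 267.0], [176.0, 267.0]]
```

View pics/g7.png

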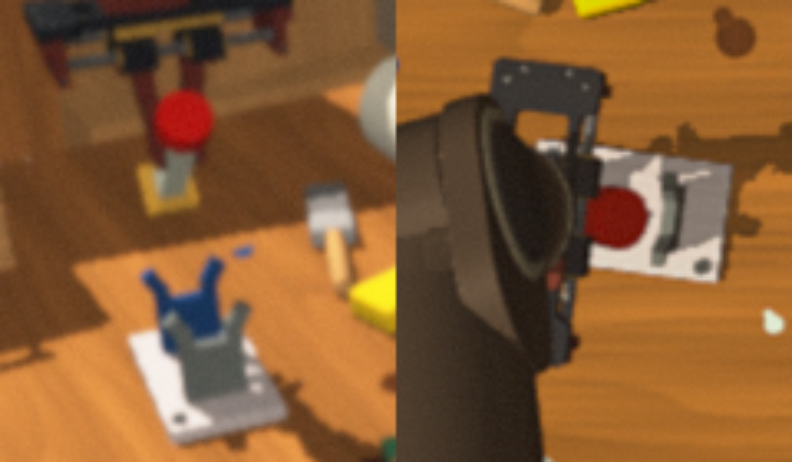

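The finial is over the cradle, still tilted, with the knob over the middle and the foot beyond the blue fork. I'll check the lateral fit by triangulating the knob, and refine the cradle axis from the fork colours.

```bash
python3 - <<'E'
from h import *
np.set_printoptions(precision=1,suppress=True)
k,e=tri((204.1,126.2),(195.8,245.3));c=np.array([487.3,240.7]);q=np.radians(6.8)
X=np.array([np.cos(q),-np.sin(q)]);Y=np.array([np.sin(q),np.cos(q)])
loc=lambda p:(round((p[:2]-c)@X,1),round((p[:2]-c)@Y,1),round(p[2],1))
print('knob',k,e,'local',loc(k));s=arm.state();print('tcp local',loc(s['tcp_pos']))
# grey & blue forks: fork tops mid from original pictures
t=cv2.imread('pics/top0.png')[:,:,::-1].copy()
for nm,lo,hi,b in(('blue',(100,80,20),(130,255,255),(160,215,190,270)),('grey',(30,8,60),(110,60,135),(204,228,220,265))):
  for cc in blobs(t,lo,hi,b)[:3]:
    r=cv2.boundingRect(cc);pts=cc[:,0];a=pts[pts[:,1].argmin()];d=pts[pts[:,1].argmax()]
    print(nm,cv2.contourArea(cc),r,a,d,loc(onz('top',a,89)),loc(onz('top',d,89)))
E
```

```text
knob [485.2 215.6 234.2] 3.509436326642751 local (np.float64(0.9), np.float64(-25.1), np.float64(234.2))
tcp local (np.float64(1.8), np.float64(11.8), np.float64(187.9))
blue 60.5 (176, 229, 9, 27) [180 229] [176 255] (np.float64(31.4), np.float64(39.9), np.float64(89.0)) (np.float64(-30.7), np.float64(41.6), np.float64(89.0))
```

```bash
python3 -m inch '[{"gripper":255,"dx":0.002,"dy":-0.001,"dz":0.015,"turn":0},{"gripper":255,"dx":0.002,"dy":-0.001,"dz":0.035,"turn":0},{"gripper":255,"dx":0.002,"dy":-0.001,"dz":0.055,"turn":0},{"gripper":255,"dx":0.002,"dy":-0.001,"dz":0.073,"turn":0},{"gripper":255,"dx":0.002,"dy":-0.001,"dz":0.083,"turn":0}]' 30 >/dev/null
python3 -m inch '[{"gripper":255,"dx":0,"dy":0,"dz":0,"turn":0},{"gripper":255,"dx":0,"dy":0,"dz":0.002,"turn":0},{"gripper":255,"dx":0,"dy":0,"dz":0.002,"turn":0}]' 30 >/dev/null
python3 -c "from h import *;to(488.9,254.3,97.2,83.2)"
python3 -m inch '[{"gripper":255,"dx":0,"dy":0,"dz":0.003,"turn":0},{"gripper":255,"dx":0,"dy":0,"dz":0.005,"turn":0},{"gripper":255,"dx":0,"dy":0,"dz":0.006,"turn":0},{"gripper":255,"dx":0,"dy":0,"dz":0.006,"turn":0}]' 30 >/dev/null
python3 -c "from h import *;to(488.9,254.3,97.2,83.2)"
```

```text
t14.1 tcp [490.  256.  103.8] yaw 83.1 F [ 0.1 -0.2 -2.8] w 20.0 g 29.9
move dx,dy,dz [-0.0019 -0.0009  0.0066] turn -0.001 rows 0.2 j7 -0.30
t14.4 tcp [489.1 256.6  97.2] yaw 83.2 F [ 0.4  0.7 -3.1] w 20.0 g 29.9
move dx,dy,dz [-0.0023  0.0001  0.    ] turn -0.000 rows 0.1 j7 -0.30
```

```bash
python3 -m inch '[{"gripper":255,"dx":0,"dy":0,"dz":0.002,"turn":0},{"gripper":255,"dx":0,"dy":0,"dz":0.004,"turn":0},{"gripper":255,"dx":0,"dy":0,"dz":0.005,"turn":0},{"gripper":255,"dx":0,"dy":0,"dz":0.005,"turn":0}]' 30 >/dev/null
python3 -c "from h import *;to(488.9,254.3,97.2,83.2)"
```

```text
t14.8 tcp [489.6 257.3  92.5] yaw 83.2 F [0.8 1.9 1.4] w 20.3 g 30.0
move dx,dy,dz [-0.0031 -0.0004 -0.0047] turn 0.000 rows 0.1 j7 -0.29
```

```bash
python3 -m inch '[{"gripper":255,"dx":-0.003,"dy":0,"dz":0.0025,"turn":0},{"gripper":255,"dx":-0.006,"dy":0,"dz":0.005,"turn":0},{"gripper":255,"dx":-0.009,"dy":0,"dz":0.008,"turn":0},{"gripper":255,"dx":-0.011,"dy":0,"dz":0.0105,"turn":0}]' 20 >/dev/null
python3 -c "from h import *;to(487.1,238.8,63.7,83.2)"
python3 -m inch '[{"gripper":255,"dx":-0.0025,"dy":0,"dz":0.0035,"turn":0},{"gripper":255,"dx":-0.005,"dy":0,"dz":0.007,"turn":0},{"gripper":255,"dx":-0.0065,"dy":0,"dz":0.01,"turn":0},{"gripper":255,"dx":-0.0065,"dy":0,"dz":0.01,"turn":0}]' 20 >/dev/null
python3 -c "
from h import *;to(487.1,238.8,63.7,83.2)
S=arm.read_camera('side');T=arm.read_camera('top')
for n,I,b in(('side',S,(170,90,250,230)),('top',T,(140,190,260,260))):
  for c in blobs(I,(0,150,60),(8,255,255),b)[:1]:print(n,cv2.boundingRect(c))
"
```

```text
t15.1 tcp [488.1 244.4  81.5] yaw 83.1 F [ 1.  -1.1  4.6] w 20.0 g 20.0
move dx,dy,dz [-0.0057 -0.0003  0.0178] turn -0.001 rows 0.4 j7 -0.26
t15.4 tcp [487.  238.   70.9] yaw 83.1 F [ 1.4 -0.2 -1.8] w 20.1 g 20.0
move dx,dy,dz [0.0008 0.     0.0072] turn -0.001 rows 0.2 j7 -0.24
side (183, 118, 30, 26)
top (209, 238, 13, 17)
```

```bash
cat >> h.py <<'E'
_c=np.array([487.3,240.7]);_q=np.radians(6.8);_X=np.array([np.cos(_q),-np.sin(_q)]);_Y=np.array([np.sin(_q),np.cos(_q)])
def W(x,y,z): return np.r_[_c+x*_X+y*_Y,z]
def L(p): p=np.array(p);return np.round([(p[:2]-_c)@_X,(p[:2]-_c)@_Y,p[2]],1)
E
python3 - <<'E'
from h import *
np.set_printoptions(precision=1,suppress=True)
s=arm.state();l=L(s['tcp_pos']);print(l,s['contact_force'])
for th in(0,15,30,45,60):
    a=np.radians(th);p=W(l[0],l[1]-55.5*np.cos(a),l[2]+6.3+55.5*np.sin(a));print(th,proj('side',p),proj('top',p))
S=arm.read_camera('side');T=arm.read_camera('top')
for n,I,b in(('side',S,(150,100,260,240)),('top',T,(140,190,260,275))):
  for nm,lo,hi in(('red',(0,170,70),(6,255,255)),('brass',(17,120,70),(35,255,255))):
    for c in blobs(I,lo,hi,b)[:3]:print(n,nm,cv2.contourArea(c),cv2.boundingRect(c))
E
```

```text
[-0.8 -2.  70.9] [ 0.5 -0.2 -3.1]
0 [214.7 191. ] [219.6 247.2]
15 [213.9 185.6] [218.1 247.2]
30 [212.7 179.8] [215.1 247.1]
45 [211.2 174. ] [210.7 246.7]
60 [209.6 168.8] [205.2 246.2]
side red 186.0 (204, 174, 18, 18)
side brass 64.5 (192, 143, 31, 9)
side brass 35.5 (255, 175, 5, 12)
side brass 35.0 (249, 160, 5, 15)
top red 157.5 (209, 239, 13, 16)
```

```bash
python3 -m inch '[{"gripper":255,"dx":0,"dy":0,"dz":0.003,"turn":0},{"gripper":255,"dx":0,"dy":0,"dz":0.006,"turn":0},{"gripper":255,"dx":0,"dy":0,"dz":0.007,"turn":0},{"gripper":255,"dx":0,"dy":0,"dz":0.007,"turn":0}]' 20 >/dev/null
cat > k.py <<'E'
from h import *
np.set_printoptions(precision=1,suppress=True)
s=arm.state();l=L(s['tcp_pos']);print(l,s['contact_force'],'w %.1f'%s['width'],'t %.1f'%s['time'])
for th in(0,10,20):
    a=np.radians(th);p=W(l[0],l[1]-55.5*np.cos(a),l[2]+6.3+55.5*np.sin(a));print(th,proj('side',p),proj('top',p))
S=arm.read_camera('side');T=arm.read_camera('top')
for n,I,b in(('side',S,(150,150,260,240)),('top',T,(140,190,260,275))):
  for nm,lo,hi in(('red',(0,170,70),(6,255,255)),('brass',(17,120,70),(35,255,255))):
    for c in blobs(I,lo,hi,b)[:3]:print(n,nm,cv2.contourArea(c),cv2.boundingRect(c))
E
python3 k.py
```

```text
[-0.8 -1.5 65.7] [-7.3 -1.3 18.5] w 19.8 t 16.0
0 [214.8 192.7] [219.7 247.2]
10 [214.3 189.2] [218.9 247.2]
20 [213.7 185.4] [217.3 247.1]
side red 194.5 (205, 177, 17, 18)
side brass 35.5 (255, 175, 5, 12)
side brass 35.0 (249, 160, 5, 15)
side brass 25.5 (192, 150, 14, 4)
top red 148.0 (210, 239, 12, 16)
```

```bash
python3 -m inch '[{"gripper":255,"dx":0,"dy":0,"dz":-0.003,"turn":0},{"gripper":255,"dx":0,"dy":-0.0015,"dz":-0.004,"turn":0},{"gripper":255,"dx":0,"dy":-0.003,"dz":-0.003,"turn":0},{"gripper":255,"dx":0,"dy":-0.003,"dz":-0.002,"turn":0},{"gripper":255,"dx":0,"dy":-0.003,"dz":-0.002,"turn":0}]' 20 >/dev/null
python3 k.py
python3 -m inch '[{"gripper":255,"dx":0,"dy":0,"dz":0.001,"turn":0},{"gripper":255,"dx":0,"dy":0,"dz":0.002,"turn":0},{"gripper":255,"dx":0,"dy":0,"dz":0.002,"turn":0}]' 20 >/dev/null
python3 k.py
```

```text
[-2.  -1.4 66.7] [ 4.7  0.9 -1.6] w 19.9 t 16.5
0 [214.3 192.5] [219.5 247.7]
10 [213.8 188.9] [218.7 247.7]
20 [213.1 185.2] [217.2 247.7]
side red 198.5 (203, 176, 19, 18)
side brass 35.0 (249, 160, 5, 15)
side brass 34.5 (255, 175, 5, 12)
side brass 25.0 (191, 150, 13, 4)
top red 148.0 (209, 239, 13, 16)
[-1.9 -1.5 65.9] [ 1.3 -1.7 12.6] w 20.1 t 16.8
0 [214.4 192.7] [219.6 247.6]
10 [213.9 189.2] [218.8 247.7]
20 [213.2 185.5] [217.3 247.6]
side red 199.5 (204, 176, 18, 19)
side brass 37.0 (249, 160, 5, 15)
side brass 35.5 (255, 175, 5, 12)
side brass 27.0 (191, 150, 15, 4)
top red 149.5 (210, 239, 12, 16)
```

```bash
python3 -m inch '[{"gripper":255,"dx":0,"dy":0,"dz":0,"turn":0},{"gripper":255,"dx":0,"dy":0,"dz":0.001,"turn":0},{"gripper":255,"dx":0,"dy":0,"dz":0.003,"turn":0},{"gripper":255,"dx":0,"dy":0,"dz":0.005,"turn":0},{"gripper":255,"dx":0,"dy":0,"dz":0.005,"turn":0}]' 8 >/dev/null
python3 k.py
python3 -m inch '[{"gripper":255,"dx":0,"dy":0,"dz":0.002,"turn":0},{"gripper":255,"dx":0,"dy":0,"dz":0.004,"turn":0},{"gripper":255,"dx":0,"dy":0,"dz":0.005,"turn":0},{"gripper":255,"dx":0,"dy":0,"dz":0.005,"turn":0}]' 8 >/dev/null
python3 k.py
```

```text
[-1.9 -1.  60.6] [ 1.8 -0.4  8.3] w 20.0 t 17.4
0 [214.5 194.5] [219.7 247.5]
10 [214. 191.] [218.9 247.6]
20 [213.4 187.2] [217.3 247.5]
side red 200.0 (204, 175, 18, 20)
side brass 42.0 (192, 150, 29, 6)
side brass 37.5 (255, 175, 5, 12)
side brass 35.0 (249, 161, 5, 14)
top red 148.5 (210, 239, 12, 16)
[-1.8 -0.9 55.7] [2.7 0.7 8.8] w 19.7 t 17.8
0 [214.8 196.1] [219.9 247.5]
10 [214.3 192.7] [219.1 247.5]
20 [213.6 188.9] [217.6 247.5]
side red 200.0 (204, 176, 18, 19)
side brass 60.0 (192, 150, 30, 8)
side brass 35.5 (255, 175, 5, 12)
side brass 34.0 (249, 160, 5, 15)
top red 147.5 (210, 239, 12, 16)
```

```bash
python3 - <<'E'
from h import *
for z in(70,80,90,100):print(z,L(onz('top',(222,247),z)),L(onz('top',(210,247),z)))
# side: lowest/highest red rows at mid column -> z for given y
for y in(-40,-50,-60,-70,-80):print(y,[np.round(proj('side',W(-1,y,z)),1).tolist() for z in(50,70,90,110)])
S=arm.read_camera('side');T=arm.read_camera('top')
for n,I,b in(('side',S,(195,165,235,215)),('top',T,(185,225,240,265))):
    h=cv2.cvtColor(I[b[1]:b[3],b[0]:b[2]],cv2.COLOR_RGB2HSV)
    H,Sa,V=h[...,0].astype(int),h[...,1],h[...,2]
    print(n,b)
    for r in range(0,H.shape[0],2):
        print(b[1]+r,''.join('R' if Sa[r,c]>170 and (H[r,c]<7 or H[r,c]>172) and V[r,c]>70 else 'B' if 100<H[r,c]<130 and Sa[r,c]>90 else 'y' if 17<H[r,c]<35 and Sa[r,c]>120 else '#' if V[r,c]<60 else 'w' if V[r,c]>150 and Sa[r,c]<70 else 'g' if Sa[r,c]<70 else '.' for c in range(H.shape[1])))
E
```

```text
70 [  0.1 -62.2  70. ] [ -3.2 -33.5  70. ]
80 [  0.5 -63.3  80. ] [ -2.9 -34.9  80. ]
90 [  0.8 -64.4  90. ] [ -2.5 -36.2  90. ]
100 [  1.1 -65.5 100. ] [ -2.2 -37.6 100. ]
-40 [[213.8, 197.0], [213.0, 190.2], [212.1, 183.2], [211.3, 176.1]]
-50 [[214.8, 198.9], [214.0, 192.1], [213.2, 185.1], [212.4, 178.0]]
-60 [[215.9, 200.9], [215.1, 194.0], [214.3, 187.0], [213.5, 179.9]]
-70 [[217.0, 202.9], [216.3, 196.0], [215.5, 188.9], [214.6, 181.8]]
-80 [[218.2, 204.9], [217.4, 198.0], [216.6, 190.9], [215.8, 183.7]]
side (195, 165, 235, 215)
165 ########.yyyy..............gggg.........
167 y.........yyy.............wggg..........
169 y........ww.yy...#......................
171 g........wwww....#......................
173 BBg......wwwwwwwg##.....................
175 BBBB#....wwwwwwwwg......................
177 .gBBB#....wwwwww...RR...................
179 ..gBBg........RRRRRRRRR.................
181 ..gBB......RRRRRRRRRRRRRRR..............
183 ...BBBg..RRRRRRRRRRRRRRRRRR.gg..........
185 ...gB.gg..RRRRRRRRRRRRRRRRR.............
187 ...gggggg..RRRRRRRRRRRRRRRR.............
189 ...ggggggg..
[... 1093 characters left out ...]
####gggggg.RRRRRRRRRRR.gggggggg.........
243 #..#############.#gggggg..RRRRRRRRRRR.ggggggg..........
245 #..#############.#gggggg.RRRRRRRRRRRR.ggggggg..........
247 #...############.#gggggg.RRRRRRRRRRRR.ggggggg..........
249 #...############.ggggggg.RRRRRRRRRRRR.ggggggg..........
251 ##..#############.gwwwww.RRRRRRRRRRR.ggggggg...........
253 ##..###############ggwww.RRRRRRRRRR.ggwwwwgg...........
255 y#...#########.####gwwwg#..........wwwwwwwgg...........
257 ###..########.#####gwwwgg#gwwwwwwwwwwwwwwgg............
259 ###...######..#####gwwwggggwwwwwwwwwggggggg............
261 ####..#####...#####gwwwwwwwwwwwwwwwg###gggg............
263 ####...###.....y..........wwwwwwwwwwggggwwg............
```

The pixel map shows the knob spanning columns 210–222 in the top view (y about -35 to -64 in the cradle frame). It is resting on the grey fork, because the finial sits about 13 mm too far out. I'm still holding it, so I'll lift slightly, shift along -y and lower again.

```bash
python3 -m inch '[{"gripper":255,"dx":0,"dy":0,"dz":0,"turn":0},{"gripper":255,"dx":0,"dy":0,"dz":-0.003,"turn":0},{"gripper":255,"dx":-0.001,"dy":0,"dz":-0.006,"turn":0},{"gripper":255,"dx":-0.004,"dy":0,"dz":-0.008,"turn":0},{"gripper":255,"dx":-0.007,"dy":0,"dz":-0.008,"turn":0}]' 25 >/dev/null
python3 -m inch '[{"gripper":255,"dx":-0.003,"dy":0,"dz":0,"turn":0},{"gripper":255,"dx":-0.006,"dy":0,"dz":0,"turn":0},{"gripper":255,"dx":-0.007,"dy":0,"dz":0,"turn":0},{"gripper":255,"dx":-0.007,"dy":0,"dz":0,"turn":0}]' 25 >/dev/null
python3 k.py
python3 -m inch '[{"gripper":255,"dx":0,"dy":0,"dz":0.002,"turn":0},{"gripper":255,"dx":0,"dy":0,"dz":0.005,"turn":0},{"gripper":255,"dx":0,"dy":0,"dz":0.008,"turn":0},{"gripper":255,"dx":0,"dy":0,"dz":0.008,"turn":0}]' 15 >/dev/null
python3 k.py
```

```text
[ -3.1 -16.4  62.6] [ 3.3 -1.1 -2.3] w 19.8 t 18.7
0 [215.7 196.9] [225.9 248.8]
10 [215.2 193.4] [225.1 248.9]
20 [214.5 189.6] [223.6 248.8]
side red 207.0 (204, 177, 19, 18)
side brass 64.0 (193, 150, 31, 8)
side brass 35.5 (255, 175, 5, 12)
side brass 35.0 (249, 161, 5, 14)
top red 145.0 (215, 241, 14, 16)
[ -3.3 -16.2  54. ] [ 1.5 -1.7 -0.5] w 20.0 t 19.2
0 [215.9 199.9] [226.2 248.8]
10 [215.4 196.4] [225.4 248.8]
20 [214.8 192.6] [223.9 248.8]
side red 196.5 (207, 182, 17, 18)
side brass 61.5 (193, 152, 31, 9)
side brass 35.5 (255, 175, 5, 12)
side brass 33.5 (249, 161, 5, 14)
top red 131.0 (217, 241, 12, 16)
```

```bash
python3 -m inch '[{"gripper":255,"dx":0,"dy":0.0015,"dz":0.002,"turn":0},{"gripper":255,"dx":0,"dy":0.0015,"dz":0.005,"turn":0},{"gripper":255,"dx":0,"dy":0.0015,"dz":0.008,"turn":0},{"gripper":255,"dx":0,"dy":0.0015,"dz":0.01,"turn":0},{"gripper":255,"dx":0,"dy":0.0015,"dz":0.01,"turn":0}]' 15 >/dev/null
python3 k.py
python3 -c "
from h import *
for z in(70,80,90):print(z,L(onz('top',(229,249),z)),L(onz('top',(217,249),z)))"
```

```text
[ -2.  -15.2  45.2] [-4.8 -2.  10.6] w 19.6 t 19.7
0 [216.7 202.6] [226.2 248.1]
10 [216.2 199.1] [225.4 248.2]
20 [215.5 195.4] [224.  248.1]
side red 188.0 (208, 187, 16, 17)
side brass 61.5 (194, 155, 31, 10)
side brass 35.5 (255, 175, 5, 12)
side brass 35.0 (249, 160, 5, 15)
top red 103.0 (219, 240, 9, 16)
70 [ -2.7 -79.5  70. ] [ -6.  -50.9  70. ]
80 [ -2.3 -80.5  80. ] [ -5.6 -52.1  80. ]
90 [ -2.  -81.5  90. ] [ -5.3 -53.3  90. ]
```

In the top view the red patch is now 9x16 px (22 x 40 mm), so the finial is level in both forks with the foot about 12 mm out. I'll release it and rise.

```bash
python3 -m inch '[{"gripper":100,"dx":0,"dy":0,"dz":0,"turn":0},{"gripper":100,"dx":0,"dy":0,"dz":0,"turn":0},{"gripper":100,"dx":0,"dy":0,"dz":0,"turn":0},{"gripper":100,"dx":0,"dy":0,"dz":0,"turn":0},{"gripper":100,"dx":0,"dy":0,"dz":0,"turn":0}]' 15 >/dev/null
python3 k.py
python3 -m inch '[{"gripper":100,"dx":0,"dy":0,"dz":-0.02,"turn":0},{"gripper":100,"dx":0,"dy":0,"dz":-0.05,"turn":0},{"gripper":100,"dx":0,"dy":0,"dz":-0.085,"turn":0},{"gripper":100,"dx":0,"dy":0,"dz":-0.12,"turn":0},{"gripper":100,"dx":0,"dy":0,"dz":-0.15,"turn":0}]' 15 >/dev/null
python3 -m inch '[{"gripper":255,"dx":0.04,"dy":0.0025,"dz":0,"turn":0},{"gripper":255,"dx":0.08,"dy":0.0025,"dz":0,"turn":0},{"gripper":255,"dx":0.12,"dy":0.0025,"dz":0,"turn":0},{"gripper":255,"dx":0.12,"dy":0.0025,"dz":0,"turn":0},{"gripper":255,"dx":0.12,"dy":0.0025,"dz":0,"turn":0}]' 15 >/dev/null
python3 k.py
```

```text
[ -1.6 -15.6  44.5] [-0.7 -0.9  0.1] w 49.5 t 20.2
0 [216.9 202.9] [226.4 248. ]
10 [216.4 199.4] [225.7 248. ]
20 [215.8 195.7] [224.2 248. ]
side red 185.5 (208, 188, 16, 16)
side brass 56.5 (188, 157, 31, 9)
side brass 35.5 (255, 175, 5, 12)
side brass 34.5 (249, 160, 5, 15)
top red 103.0 (219, 240, 9, 16)
[ -0.1 106.6 193.8] [ 0.8 -1.4 -0.3] w 23.7 t 21.1
0 [198.2 128.1] [163.  242.2]
10 [197.7 124.4] [161.6 242.2]
20 [197.  120.5] [159.4 242.1]
side red 190.0 (207, 187, 17, 17)
side brass 58.0 (194, 164, 16, 9)
side brass 35.5 (255, 175, 5, 12)
side brass 32.5 (249, 161, 5, 14)
top red 102.0 (219, 240, 9, 16)
top brass 54.5 (167, 234, 7, 17)
```

```bash
python3 -m inch '[{"gripper":255,"dx":-0.006,"dy":0,"dz":0.035,"turn":0},{"gripper":255,"dx":-0.006,"dy":0,"dz":0.07,"turn":0},{"gripper":255,"dx":-0.006,"dy":0,"dz":0.105,"turn":0},{"gripper":255,"dx":-0.006,"dy":0,"dz":0.130,"turn":0},{"gripper":255,"dx":-0.006,"dy":0,"dz":0.136,"turn":0}]' 15 >/dev/null
python3 -m inch '[{"gripper":255,"dx":0,"dy":0,"dz":0,"turn":0},{"gripper":255,"dx":0,"dy":0,"dz":0,"turn":0},{"gripper":255,"dx":0,"dy":0,"dz":0,"turn":0},{"gripper":255,"dx":0,"dy":0,"dz":0,"turn":0}]' 15 >/dev/null
python3 -c "from h import *;to(490,300,57,83.2);print(L(arm.state()['tcp_pos']))"
python3 -m inch '[{"gripper":255,"dx":-0.006,"dy":0,"dz":0,"turn":0},{"gripper":255,"dx":-0.012,"dy":0,"dz":0,"turn":0},{"gripper":255,"dx":-0.018,"dy":0,"dz":0,"turn":0},{"gripper":255,"dx":-0.022,"dy":0,"dz":0,"turn":0},{"gripper":255,"dx":-0.022,"dy":0,"dz":0,"turn":0}]' 15 >/dev/null
python3 k.py
```

```text
t22.0 tcp [501.1 338.6  60.6] yaw 83.2 F [ 0.2 -0.1 -0.8] w 0.8 g 0.0
move dx,dy,dz [-0.0397 -0.0064  0.0036] turn -0.001 rows 1.0 j7 -0.37
[ 2.1 98.9 60.6]
[ 1.2 75.  58.9] [-0.  -0.2  0.4] w 0.6 t 22.4
0 [207.8 180.8] [188.7 242.6]
10 [207.4 177.4] [187.7 242.6]
20 [206.7 173.8] [185.9 242.5]
side red 197.5 (207, 187, 17, 17)
side brass 47.0 (196, 165, 15, 8)
side brass 36.5 (255, 175, 5, 12)
side brass 33.0 (249, 160, 5, 15)
top red 117.0 (218, 240, 11, 16)
```

```bash
python3 -m inch '[{"gripper":255,"dx":-0.002,"dy":-0.0015,"dz":0,"turn":0},{"gripper":255,"dx":-0.004,"dy":-0.0015,"dz":0,"turn":0},{"gripper":255,"dx":-0.006,"dy":-0.0015,"dz":0,"turn":0},{"gripper":255,"dx":-0.007,"dy":-0.0015,"dz":0,"turn":0},{"gripper":255,"dx":-0.007,"dy":-0.0015,"dz":0,"turn":0}]' 15 >/dev/null
python3 k.py
python3 -m inch '[{"gripper":255,"dx":-0.001,"dy":0,"dz":0,"turn":0},{"gripper":255,"dx":-0.002,"dy":0,"dz":0,"turn":0},{"gripper":255,"dx":-0.003,"dy":0,"dz":0,"turn":0},{"gripper":255,"dx":-0.003,"dy":0,"dz":0,"turn":0}]' 15 >/dev/null
python3 k.py
```

```text
[-0.6 69.2 58.6] [ 0.3  0.9 -0.4] w 0.4 t 22.9
0 [207.8 182.1] [191.  243.6]
10 [207.3 178.7] [190.  243.6]
20 [206.6 175.1] [188.3 243.5]
side red 198.5 (208, 188, 17, 17)
side brass 48.0 (196, 166, 15, 8)
side brass 35.5 (255, 175, 5, 12)
side brass 32.5 (249, 161, 5, 14)
top red 118.5 (220, 241, 11, 16)
[-0.5 66.1 58.6] [-0.   1.6 -0.7] w 0.4 t 23.4
0 [208.1 182.6] [192.3 243.7]
10 [207.6 179.2] [191.3 243.7]
20 [207.  175.6] [189.5 243.6]
side red 199.0 (208, 188, 17, 18)
side brass 47.5 (197, 167, 14, 7)
side brass 35.0 (249, 160, 5, 15)
side brass 34.5 (255, 175, 5, 12)
top red 115.5 (222, 241, 10, 16)
```

```bash
python3 -m inch '[{"gripper":255,"dx":-0.001,"dy":0,"dz":0,"turn":0},{"gripper":255,"dx":-0.002,"dy":0,"dz":0,"turn":0},{"gripper":255,"dx":-0.003,"dy":0,"dz":0,"turn":0},{"gripper":255,"dx":-0.003,"dy":0,"dz":0,"turn":0}]' 15 |grep -E 'pos|force'
python3 -m inch '[{"gripper":255,"dx":-0.001,"dy":0,"dz":0,"turn":0},{"gripper":255,"dx":-0.0015,"dy":0,"dz":0,"turn":0},{"gripper":255,"dx":-0.0015,"dy":0,"dz":0,"turn":0}]' 15 |grep -E 'pos|force'
python3 k.py
```

```text
tcp_pos: [494.3, 303.9, 58.7]
contact_force: [0.7, 2.9, -0.9]
grasp_force: 1.2
tcp_pos: [494.3, 303.8, 58.8]
contact_force: [0.7, 6.7, -2.4]
grasp_force: 3.2
[-0.5 63.5 58.8] [ 0.7  6.7 -2.4] w 0.7 t 24.0
0 [208.4 183. ] [193.4 243.8]
10 [207.9 179.6] [192.3 243.8]
20 [207.2 176. ] [190.6 243.8]
side red 198.5 (208, 189, 17, 18)
side brass 45.0 (197, 167, 14, 7)
side brass 35.5 (255, 175, 5, 12)
side brass 30.5 (249, 161, 5, 14)
top red 116.5 (223, 241, 10, 16)
```

```bash
python3 -m inch '[{"gripper":255,"dx":-0.001,"dy":0,"dz":0,"turn":0},{"gripper":255,"dx":-0.002,"dy":0,"dz":0,"turn":0},{"gripper":255,"dx":-0.002,"dy":0,"dz":0,"turn":0}]' 15 |grep -E 'pos|force'
python3 -m inch '[{"gripper":255,"dx":0.004,"dy":0,"dz":0,"turn":0},{"gripper":255,"dx":0.015,"dy":0,"dz":0,"turn":0},{"gripper":255,"dx":0.04,"dy":0,"dz":0,"turn":0},{"gripper":255,"dx":0.05,"dy":0,"dz":-0.03,"turn":0},{"gripper":255,"dx":0.05,"dy":0,"dz":-0.07,"turn":0}]' 15 >/dev/null
python3 -m inch '[{"gripper":255,"dx":0.04,"dy":0,"dz":-0.03,"turn":0},{"gripper":255,"dx":0.08,"dy":0,"dz":-0.06,"turn":0},{"gripper":255,"dx":0.11,"dy":0,"dz":-0.09,"turn":0},{"gripper":255,"dx":0.14,"dy":0,"dz":-0.12,"turn":0},{"gripper":255,"dx":0.14,"dy":0,"dz":-0.12,"turn":0}]' 15 >/dev/null
python3 - <<'E'
from h import *
np.set_printoptions(precision=1,suppress=True)
print(arm.state()['tcp_pos'])
print('pred knob',proj('side',W(0,-78,70)),proj('top',W(0,-78,70)))
S=arm.read_camera('side');T=arm.read_camera('top')
for c in blobs(T,(0,170,70),(6,255,255),(185,225,250,275))[:1]:
    x,y,w,h=cv2.boundingRect(c);print('red',x,y,w,h,L(onz('top',(x+w-.5,y+h/2),75)),L(onz('top',(x+w/2,y+h/2),75)))
b=(155,220,240,268);h=cv2.cvtColor(T[b[1]:b[3],b[0]:b[2]],cv2.COLOR_RGB2HSV)
H,Sa,V=h[...,0].astype(int),h[...,1],h[...,2]
for r in range(0,H.shape[0],2):
    print(b[1]+r,''.join('R' if Sa[r,c]>170 and (H[r,c]<7 or H[r,c]>172) and V[r,c]>70 else 'B' if 100<H[r,c]<130 and Sa[r,c]>90 else 'y' if 17<H[r,c]<35 and Sa[r,c]>120 else '#' if V[r,c]<60 else 'w' if V[r,c]>150 and Sa[r,c]<70 else 'g' if Sa[r,c]<70 else '.' for c in range(H.shape[1])))
E
```

```text
tcp_pos: [494.4, 303.8, 59.0]
contact_force: [1.8, 11.6, -4.8]
grasp_force: 5.7
[516.  493.9 252.1]
pred knob [217.6 197.5] [228.5 247.8]
red 223 241 10 16 [ -1.5 -88.3  75. ] [ -2.8 -77.6  75. ]
220 .....................................................................................
222 .....................g...............................................................
224 ..................wwwwwwwwggggwgg....................................................
226 ..................wwgggggggggggggggggggggggggggg.....................................
228 .................wwwwggggggggggggggggggggggggggggggggggggwwwwwwwggg..................
230 .................wwwwwwgg.BBgggggggggggggggggggggggggggggwwwwwwwwwwwwwwwwwwgg........
232 .................wwwggggg#####gggggggggggggggggggggggggggggwwwwwwwwwwwwgggggg........
234 .................ww.y...########gggggggggggggggggggggggggggggggggggggggggggg.........
236 ................www.yyy.#.B#####gggggggggggggggggggggggggggggggggggggggggggg.........
238 ................www.yyy.gggggg##gggggggggggggggggggggggggggg##gggggggggggggg.........
240 
[... 555 characters left out ...]
wwwwwgBBBBggggwwwwwwwwwwwwwwwwwwwwwwwwwggggg#gggggww.RRRRRRRRR........
254 ..............wwwwwwgBBBggwwwwwwwwwwwwwwwwwwwwwwwwwwwgggg###ggggggw.RRRRRRRRR........
256 .............wwwwwwwwwgggwwwwwwwwwwwwwwwwwwwwwwwwwwwgggggggwwwwwwwwww....RRR.........
258 ...................wwwwwwwwwwwwwwwwwwwwwwwwwwwwwwwwwgggggwwwwwwwwwwwgwwwwg...........
260 ..................................wwwwwwwwwwwwwwwwwwwgggwwwwwwwwwggggggww............
262 .................................................wwwwwwwwwwwwwwwwwggggwwg............
264 ................................................................wwwwwwwwg............
266 .....................................................................................
```

```bash
python3 -c "
from bench import arm
print(arm.close_job())"
```

```text
the job is handed in; nothing more can be done
None
```

The finial was parked on the 45-degree block and let go, retaken by its shank, laid level across both forks and nudged until its foot came up against the blue fork; I've handed the job in, but no verdict came back, so my last camera check (knob centre 0.4 mm along the cradle from its home position) is the only confirmation.

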